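Test the pellet metal detector with its flat wand

TASK

Start the metal detector's self-test by pressing the button on the grey box fully down and letting it come back up. Then take the flat-bladed test wand from the wooden stand, pass its blade upright down through the slot in the detector's cover until about 5 cm of it is inside, and hold it still there: finish with the wand still in the gripper, its collar clear of the cover. Leave the round wand, the jar and the wrench alone.

Things in the scene. Friction and masses are not known exactly. Their poses are not given: they have to be found in the camera images.
- detector: Closed steel box 160 (x) x 180 (y) x 130 mm high, with a clear pane in each of its two x faces and an aluminium cover 8 mm thick on top; fixed. Origin: centre of the underside, z up. The cavity below the cover is 114 mm deep. The only opening is the slot in the cover's middle.
- slot (a point): Centre of the slot's mouth, at the cover's top face (130 mm above the table), z up. The slot is 32 mm long along x and 10 mm wide along y, straight through the cover, with the same axes as the detector.
- stand: Fixed wooden block 170 (x) x 70 (y) x 100 mm high; origin: centre of the underside. Two sockets open at its top, at x = -45 and +45 mm, each 36 (x) x 14 (y) mm and 96 mm deep; one holds the flat wand, the other the round wand (either way round), collars resting on the block's top.
- flat_wand: Test wand, about 90 g, standing in the stand, the same turned half round. Origin: centre of the collar's underside, z up towards the handle. Below: white flat blade 30 (x) x 8 (y) mm, 90 mm long, its end rounded. The grey collar is 46 x 26 x 6 mm; above it the grey rectangular handle, 32 (x) x 16 (y) mm, from 6 to 56 mm above the origin: grip it across its 16 mm thickness (y), about 34 mm above the origin.
- flat_wand_tip (a point): Middle of the flat blade's rounded lower end, 90 mm below the wand's origin.
- round_wand: Bystander: test wand of the same make, standing in the stand's other socket, 90 mm from the flat one, with a white round rod 12 mm in diameter and a round grey handle 24 mm in diameter, 6 to 56 mm above its origin (collar's underside). It does not fit the slot. Leave it.
- test_box: Fixed grey box 100 x 80 x 60 mm high with the push button in the middle of its top; origin: centre of the underside.
- test_button_top (a point): Centre of the top face of the button, a bare-metal cap 28 mm in diameter in a black collar 44 mm in diameter and 12 mm high; its top is 82 mm above the table when released and moves down with the cap.
- test_button (a joint): Button travel in m: 0 released, 0.006 fully down; a spring pushes it back, about 5 N are needed for fully down.
- sample_jar: Bystander: closed jar 56 mm in diameter, 85 mm high, standing on the table beyond the detector; origin: centre of the underside.
- wrench: Bystander: steel wrench 160 mm long lying on the table beyond the detector, along its x; origin on its underside near the middle.
Not all that is in view belongs to the job. Leave any green, orange or yellow look-alike of the flat_wand alone.

How it is judged:
By the outcome, as a careful person would: the job done as asked, in the order asked, and still so for the second after the job is handed in, while the arm keeps its last pose, push and grip.
It also fails if it takes over 56 s, if anything falls off the work surface, if the arm or the gripper's body presses on something with over 40 N, if the wrist force passes 120 N, or if a joint passes its speed limit or range.

ROBOT

A 7-joint arm with a two-finger parallel gripper is mounted at the origin on the work surface. World frame = base frame: x ahead of the robot, y to its left, z up, the work surface at z = 0. Lengths are in m, angles in rad, forces in N, time in s.
With the tool pointing down it reaches from about 0.4 to 0.85 m from the base axis. Payload 10.4 kg.
Tool frame: the origin (TCP) lies midway between the tips of the shut fingers; the grasp point (between the pads) lies 19 mm behind it; z points along the fingers, x is the direction in which the jaws open and shut, and the axes are right-handed (so a half turn about z gives the same grasp; the last joint's range is limited). The gripper opens to 85 mm and grips with 20 to 120 N. Pads are 22 mm wide; open, the fingers measure 114 mm over their backs; the gripper's body (76 mm by 85 mm) begins 54 mm behind the grasp point. The pads swing forward as they close: fully open they stand 13 mm farther back than shut.
Start: joints at [1.163, 0.332, -0.065, 1.46, 0.022, 1.35, -0.088], TCP at [0.235, -0.579, 0.231] pointing down, gripper open.
Joint ranges: [-2.6, 2.6], [-0.5, 2.12], [-1.47, 1.34], [0.16, 2.42], [-1.27, 4.41], [0.06, 2.06], [-2.6, 2.6]. Speed limits (rad/s): [2.22, 2.22, 2.79, 2.79, 3.14, 3.14, 3.14].

INTERFACE

Orientations are given as a unit quaternion [x, y, z, w].
In Python, from workcell import monitor, eyes, ticket, models gives the robot as it stands.
- The arm moves only by the tool servo_tool, never from a script. Its argument "motion" is a list of rows, each a list of 7 numbers: the opening, from 0 (shut) to 1 (fully open), then the shift along the tool's x, y, z in m, then the turn, a rotation vector about the tool's x, y, z in degrees. In form: [[fingers, tx, ty, tz, rx, ry, rz], ...]. A call has 1 to 20 rows; each row is the pose to reach, as a shift and turn from the pose commanded when the call began, along the tool's axes at that moment; what a row does not reach only later rows make up. A row lasts 1/8 s, in which the tool goes at most 62.5 mm and 10.7 degrees, less where a joint would pass 70% of its speed; a pose out of reach is approached as far as the arm can. A call with a gripper value outside its range is refused whole. The fingers move at their own pace and stop on an object; "grip_force" is the grip in N (left out, the last holds). Time passes only in rows, so rows that repeat a pose let the fingers close. It gives the time, the measured TCP pose, the force and the opening at its end, in the units of the state.
- monitor.get_obs(): the state, without advancing time (a new reading comes with each control period).
- eyes.camera(name): name is "scene" or "top" or "wrist"; returns (picture, depth): 384x512x3 uint8, blue, green, red; 384x512 float32, m along the optical axis (not along the pixel's ray), 0 where there is no reading.
- eyes.camera_info(name): a dict with "intrinsics" (3x3 intrinsics, pixels), "extrinsics" (4x4, takes a point from world to camera coordinates); the wrist camera has in their place "tool_from_camera" (4x4, takes a point from camera to tool coordinates, whose origin is the TCP and whose axes are the tool frame's). Camera axes: x right, y down, z forward; pixel columns grow to the right and rows downward; lengths in m; the calibration is good to about 2 mm. The wrist camera is an equidistant fisheye: a pixel r from the principal point sees the ray r / f radians off the axis. A picture is of the moment at which its call begins: read the wrist's pose just before it. camera_info takes no time and is no camera call.
- ticket.hand_in(): hands the job in, once; it reports no verdict.
Trained networks look in the newest picture that a camera, given by its name, has taken for a name from the list of things; names that differ only in an ending like _2 or _b are one class to them, and where a whole thing is asked for, a point or a joint stands for the part that bears it (a point fixed in the world has none). Each returns a list of dicts, best first, with "confidence" (0 to 1); they miss things now and then, are a little off and sometimes report something else, mostly with a low value. They report only what shows in the picture. A call takes as long as a camera call. They do not tell look-alikes from the thing itself.
- models.boxes_of(camera, thing): "point" ([x, y, z] in m, in the coordinates of the camera as it stood for that picture, good to about 4 mm: the middle of the surface that is visible of it).
The state is a dict: "clock": time; "joint_pos": joint angles; "joint_velocities": joint speeds; "tau": joint torques, N m; "position": TCP position; "ee_rot": TCP orientation; "ft_force": force on the tool from outside, world axes, zero at the start; "torque": the same for the moment, N m; "grip_width": opening from 0.0 (shut) to 1.0 (fully open).
Only numpy, scipy, OpenCV 4.12 (cv2) and the standard library are available. Lean on these libraries where they do the work, as an engineer would, in place of code of your own. Each camera call takes 0.05 s, during which the arm holds its last target. There are 200 camera calls.

## Working session

There is one attempt and no reset: what is moved stays moved. The work goes in short steps, Python scripts to look and compute and a tool call to move; the robot and the scene stay as the last step left them, time stands still between calls to the robot, and variables do not carry over. Pictures are saved under pics/ and viewed, about 8 in all and at most 12, crops included, and the job is handed in when it is done.

Besides the shell and the picture viewer there is one more tool, called after "Emit:" as name(argument=value, ...), one argument or row to a line, values as JSON. servo_tool: Moves the arm, as the interface text tells. Its arguments: {"type":"object","properties":{"motion":{"type":"array"},"grip_force":{"type":"number"}},"required":["motion"]}

```bash
mkdir -p pics
cat > h.py <<'E'
import numpy as np,cv2
from scipy.spatial.transform import Rotation as R
from workcell import monitor,eyes,ticket,models
def pts(name,d):
    i=eyes.camera_info(name);K=np.array(i["intrinsics"]);E=np.linalg.inv(np.array(i["extrinsics"]))
    v,u=np.mgrid[:d.shape[0],:d.shape[1]]
    P=np.stack([(u-K[0,2])/K[0,0]*d,(v-K[1,2])/K[1,1]*d,d],-1)
    return P@E[:3,:3].T+E[:3,3]
def w(name,p):
    E=np.linalg.inv(np.array(eyes.camera_info(name)["extrinsics"]));return E[:3,:3]@np.array(p)+E[:3,3]
E
python3 - <<'E'
from h import *
np.set_printoptions(precision=4,suppress=True)
for c in("scene","top"):
    p,d=eyes.camera(c);cv2.imwrite(f"pics/{c}.png",p);np.save(c+".npy",d)
    for t in["detector","stand","flat_wand","round_wand","test_box","test_button_top","sample_jar","wrench"]:
        try:print(c,t,[(round(b["confidence"],2),w(c,b["point"]).round(3).tolist()) for b in models.boxes_of(c,t)][:4])
        except Exception as e:print(c,t,e)
o=monitor.get_obs();print(o)
print(eyes.camera_info("wrist"))
a=cv2.imread("pics/scene.png");b=cv2.imread("pics/top.png");
E
```

```text
scene detector [(0.66, [0.54, 0.062, 0.129])]
scene stand [(0.66, [0.495, -0.286, 0.07]), (0.33, [0.437, -0.31, 0.129])]
scene flat_wand [(0.76, [0.341, -0.296, 0.103]), (0.69, [0.449, -0.43, 0.102]), (0.62, [0.441, -0.301, 0.131]), (0.57, [0.361, -0.413, 0.111])]
scene round_wand [(0.58, [0.531, -0.318, 0.121])]
scene test_box [(0.71, [0.571, 0.302, 0.061])]
scene test_button_top [(0.43, [0.554, 0.293, 0.081])]
scene sample_jar [(0.62, [0.784, -0.122, 0.066]), (0.24, [0.537, 0.065, 0.131])]
scene wrench [(0.92, [0.789, 0.112, 0.009])]
top detector [(0.75, [0.514, 0.021, 0.128])]
top stand [(0.85, [0.482, -0.295, 0.097]), (0.72, [0.78, 0.118, 0.007])]
top flat_wand [(0.97, [0.36, -0.415, 0.093]), (0.79, [0.335, -0.295, 0.107]), (0.6, [0.448, -0.425, 0.104]), (0.49, [0.433, -0.302, 0.128])]
top round_wand [(0.65, [0.527, -0.315, 0.113]), (0.65, [0.554, 0.283, 0.06])]
top test_box [(0.73, [0.555, 0.29, 0.081]), (0.64, [0.555, 0.284, 0.058])]
top test_button_top []
top sample_jar [(0.95, [0.767, -0.132, 0.085]), (0.29, [0.482, -0.295, 0.103])]
top wrench [(0.97, [0.779, 0.119, 0.01])]
{'clock': 0.9, 'joint_pos': array([ 1.1634,  0.3322, -0.0647,  1.4601,  0.0216,  1.3499, -0.0885]), 'joint_velocities': array([ 0.0013,  0.0002, -0.0015,  0.0015, -0.002 , -0.0008, -0.0004]), 'tau': array([ -0.0004, -62.52  ,   0.0485, -39.1822,   0.0164,   0.0016,
         0.    ]), 'position': array([ 0.2346, -0.5793,  0.2313]), 'ee_rot': array([ 0.8293, -0.5588,  0.    ,  0.    ]), 'ft_force': array([ 0.1273,  0.6475, -0.2633]), 'torque': array([-0.0057, -0.0193,  0.033 ]), 'grip_width': 0.9986628547903925}
{'intrinsics': array([[297.3186,   0.    , 255.6776],
       [  0.    , 297.3186, 190.3918],
       [  0.    ,   0.    ,   1.    ]]), 'tool_from_camera': array([[ 1.    ,  0.0001, -0.001 , -0.001 ],
       [ 0.0002,  0.9618,  0.2738, -0.0687],
       [ 0.001 , -0.2738,  0.9618, -0.1436],
       [ 0.    ,  0.    ,  0.    ,  1.    ]])}
```

View pics/scene.png

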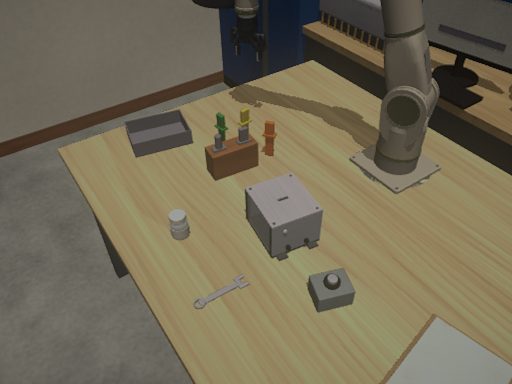

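View pics/top.png

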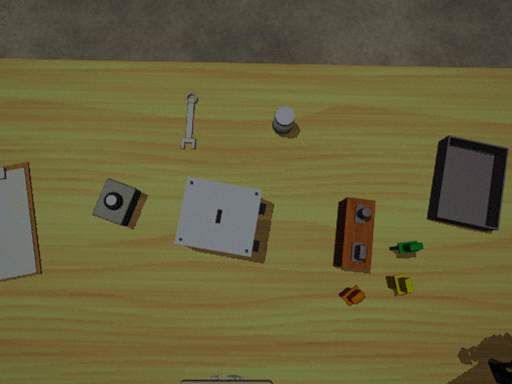

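The flat wand is the grey one at top (360,252) and scene (243,135). Others that could be taken for it: green (408,247), yellow (403,284), orange (352,295) and the round grey wand (364,213). I'll measure the geometry and take a close crop.

Run:
```python
from h import *
np.set_printoptions(precision=4,suppress=True)
d=np.load("top.npy");P=pts("top",d);img=cv2.imread("pics/top.png")
def fit(n,z0,z1,c,r):
    m=(P[...,2]>z0)&(P[...,2]<z1)&(np.hypot(P[...,0]-c[0],P[...,1]-c[1])<r)&(d>0)
    q=P[m];
    if len(q)<5: print(n,len(q));return
    print(n,len(q),"z",np.median(q[:,2]).round(4),"mean",q.mean(0),cv2.minAreaRect((q[:,:2]*1000).astype(np.float32)))
fit("det",.122,.138,(.515,.02),.14)
fit("stand",.092,.104,(.482,-.3),.11)
fit("flat",.145,.17,(.437,-.302),.04)
fit("round",.145,.17,(.53,-.318),.04)
fit("btn",.077,.088,(.555,.29),.03)
fit("box",.05,.066,(.555,.285),.09)
# slot dark pixels
g=img.max(2);m=(g<90)&(np.hypot(P[...,0]-.515,P[...,1]-.02)<.04)
v,u=np.nonzero(m);print("slot px",u.mean(),v.mean(),len(u))
i=eyes.camera_info("top");K=i["intrinsics"];E=np.linalg.inv(i["extrinsics"])
def ray(u,v,z):
    r=E[:3,:3]@np.linalg.inv(K)@np.array([u,v,1]);return E[:3,3]+r*(z-E[2,3])/r[2]
q=np.array([ray(a,b,.13)[:2] for a,b in zip(u,v)]);print("slot",q.mean(0),cv2.minAreaRect((q*1000).astype(np.float32)))
s=cv2.imread("pics/scene.png")[95:180,190:290];t=img[190:310,330:430]
cv2.imwrite("pics/crop.png",np.hstack([cv2.resize(s,(400,340),interpolation=2),cv2.resize(t,(340,340),interpolation=2)]))
```

```text
det 5158 z 0.1292 mean [0.5146 0.0217 0.1292] ((515.8267211914062, 21.747787475585938), (180.3892364501953, 160.3567657470703), 80.74794006347656)
stand 1590 z 0.0992 mean [ 0.4804 -0.3135  0.0992] ((481.1831970214844, -315.8114318847656), (71.60913848876953, 169.84146118164062), 83.81852722167969)
flat 108 z 0.1547 mean [ 0.435  -0.308   0.1541] ((435.28948974609375, -309.0259704589844), (16.353113174438477, 31.716346740722656), 82.72528076171875)
round 86 z 0.1547 mean [ 0.5264 -0.3197  0.1544] ((526.6563110351562, -320.0895690917969), (21.943798065185547, 20.744783401489258), 54.77592849731445)
btn 97 z 0.0808 mean [0.5569 0.2895 0.0808] ((557.8883666992188, 289.2593994140625), (25.154651641845703, 25.712080001831055), 4.061698913574219)
box 1029 z 0.0589 mean [0.5558 0.2879 0.0587] ((557.177734375, 290.2948303222656), (81.75950622558594, 99.59097290039062), 70.06261444091797)
slot px 218.22535211267606 215.95774647887325 71
slot [0.5165 0.0213] ((516.77685546875, 21.095447540283203), (11.483542442321777, 33.16508102416992), 80.01387786865234)
```

View pics/crop.png

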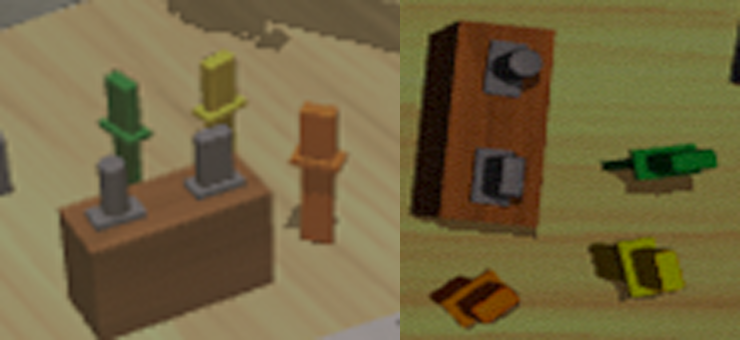

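The crop confirms it: the grey rectangular handle in the stand's near socket is the flat wand, and the other one in the stand is round. I'll press the button first: shut the fingers and move above it.

Emit:
servo_tool(
  motion=[
    [0,-0.03,-0.03,0,0,0,0],
    [0,-0.08,-0.07,0,0,0,0],
    [0,-0.12,-0.11,0,0,0,0],
    [0,-0.16,-0.15,0,0,0,0],
    [0,-0.2,-0.18,0,0,0,0],
    [0,-0.24,-0.22,0,0,0,0],
    [0,-0.28,-0.26,0,0,0,0],
    [0,-0.32,-0.29,0,0,0,0],
    [0,-0.36,-0.33,0,0,0,0],
    [0,-0.4,-0.37,0,0,0,0],
    [0,-0.44,-0.4,0,0,0,0],
    [0,-0.48,-0.44,0,0,0,0],
    [0,-0.52,-0.48,0,0,0,0],
    [0,-0.56,-0.51,0.02,0,0,0],
    [0,-0.6,-0.55,0.04,0,0,0],
    [0,-0.64,-0.59,0.07,0,0,0],
    [0,-0.67,-0.61,0.09,0,0,0],
    [0,-0.684,-0.624,0.1,0,0,0],
    [0,-0.684,-0.624,0.1,0,0,0],
    [0,-0.684,-0.624,0.1,0,0,0],
  ],
)

```text
clock: 3.4
position: [0.5565, 0.288, 0.1318]
ee_rot: [0.829, -0.559, 0.0, 0.0]
ft_force: [0.5, 0.2, 1.1]
grip_width: -0.003
```

Emit:
servo_tool(
  motion=[
    [0,0,0,0.02,0,0,0],
    [0,0,0,0.038,0,0,0],
    [0,0,0,0.046,0,0,0],
    [0,0,0,0.05,0,0,0],
    [0,0,0,0.053,0,0,0],
    [0,0,0,0.055,0,0,0],
    [0,0,0,0.056,0,0,0],
    [0,0,0,0.056,0,0,0],
  ],
)

```text
clock: 4.4
position: [0.5564, 0.289, 0.0762]
ee_rot: [0.829, -0.559, 0.0, -0.0]
ft_force: [-2.6, -3.5, 9.0]
grip_width: 0.001
```

Emit:
servo_tool(
  motion=[
    [0,0,0,0.001,0,0,0],
    [0,0,0,0.0015,0,0,0],
    [0,0,0,0.0015,0,0,0],
  ],
)

```text
clock: 4.78
position: [0.5565, 0.289, 0.0759]
ee_rot: [0.829, -0.559, 0.001, -0.0]
ft_force: [-7.6, -6.9, 21.1]
grip_width: 0.0
```

The button is on its stop (21 N, hardly any further movement). I'll release it, then go above the wand.

Emit:
servo_tool(
  motion=[
    [0,0,0,-0.01,0,0,0],
    [0,0,0,-0.04,0,0,0],
    [0,0,0,-0.1,0,0,0],
    [0.3,0,0,-0.15,0,0,0],
    [0.5,0.02,0.01,-0.18,0,0,0],
    [0.6,0.06,0.04,-0.186,0,0,3],
    [0.6,0.1,0.066,-0.186,0,0,6],
    [0.6,0.14,0.093,-0.186,0,0,9],
    [0.6,0.18,0.12,-0.186,0,0,12],
    [0.6,0.22,0.146,-0.186,0,0,15],
    [0.6,0.26,0.172,-0.186,0,0,18],
    [0.6,0.3,0.199,-0.186,0,0,21],
    [0.6,0.34,0.225,-0.186,0,0,24],
    [0.6,0.38,0.252,-0.186,0,0,27],
    [0.6,0.42,0.278,-0.186,0,0,28.5],
    [0.6,0.46,0.305,-0.186,0,0,28.5],
    [0.6,0.49,0.325,-0.186,0,0,28.5],
    [0.6,0.508,0.3365,-0.186,0,0,28.5],
    [0.6,0.508,0.3365,-0.186,0,0,28.5],
    [0.6,0.508,0.3365,-0.186,0,0,28.5],
  ],
)

```text
clock: 7.28
position: [0.4359, -0.3066, 0.2599]
ee_rot: [-0.667, 0.745, 0.0, 0.0]
ft_force: [-0.3, 0.5, 0.3]
grip_width: 0.595
```

```bash
cat >> h.py <<'E'
def wristpts():
    o=monitor.get_obs();p,d=eyes.camera("wrist");i=eyes.camera_info("wrist");K=np.array(i["intrinsics"]);T=np.array(i["tool_from_camera"])
    v,u=np.mgrid[:d.shape[0],:d.shape[1]];a=(u-K[0,2])/K[0,0];b=(v-K[1,2])/K[1,1];r=np.hypot(a,b)+1e-9
    t=np.tan(r)/r;P=np.stack([a*t*d,b*t*d,d],-1)@T[:3,:3].T+T[:3,3]
    W=P@R.from_quat(o["ee_rot"]).as_matrix().T+o["position"];return o,p,d,P,W
def fit(W,d,n,z0,z1,c,r):
    m=(W[...,2]>z0)&(W[...,2]<z1)&(np.hypot(W[...,0]-c[0],W[...,1]-c[1])<r)&(d>0);q=W[m]
    if len(q)<5: print(n,len(q));return
    print(n,len(q),"z",np.median(q[:,2]).round(4),"mean",q.mean(0).round(4),cv2.minAreaRect((q[:,:2]*1000).astype(np.float32)))
E
python3 - <<'E'
from h import *
o,p,d,P,W=wristpts();cv2.imwrite("pics/w1.png",p)
print(o["position"],R.from_quat(o["ee_rot"]).as_matrix()[:,0])
fit(W,d,"flat",.148,.165,(.435,-.309),.04)
fit(W,d,"collar",.102,.11,(.435,-.309),.04)
fit(W,d,"stand",.092,.102,(.482,-.315),.11)
fit(W,d,"round",.148,.165,(.5265,-.32),.03)
p,d=eyes.camera("top");P=pts("top",d);fit(P,d,"btn",.07,.09,(.557,.289),.02)
E
```

```text
[ 0.43586779 -0.30659188  0.25992059] [-1.10246503e-01 -9.93904169e-01 -4.60606406e-04]
flat 669 z 0.1567 mean [ 0.4366 -0.3103  0.1564] ((435.51129150390625, -310.3377380371094), (15.706537246704102, 31.9871883392334), 83.65279388427734)
collar 707 z 0.1064 mean [ 0.44   -0.3102  0.1054] ((435.5902404785156, -311.1694641113281), (68.66552734375, 77.09109497070312), 82.45939636230469)
stand 7983 z 0.1009 mean [ 0.4839 -0.3185  0.1008] ((477.43121337890625, -352.4903564453125), (142.87161254882812, 170.9886474609375), 83.98845672607422)
round 628 z 0.1566 mean [ 0.5265 -0.3217  0.1565] ((526.7859497070312, -322.04931640625), (22.838533401489258, 23.21698570251465), 77.09308624267578)
btn 169 z 0.0789 mean [0.5565 0.2878 0.0773] ((557.7738037109375, 288.5102844238281), (37.72855758666992, 36.723270416259766), 0.39790287613868713)
```

View pics/w1.png

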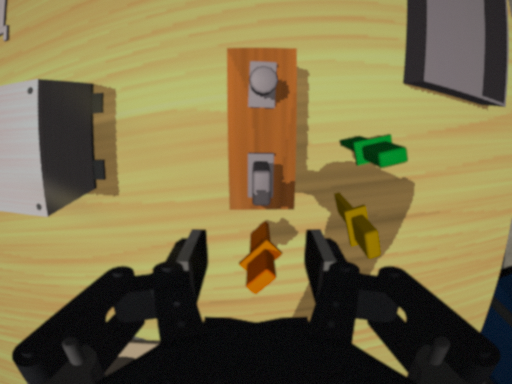

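Wrist view: the flat wand's handle is at (262,180) in the stand, round wand at (263,80), orange at (262,258) in front, yellow and green to the right. I'll descend, correcting 3.7 mm along tool x.

Emit:
servo_tool(
  motion=[
    [0.6,0.0037,0,0.02,0,0,0],
    [0.6,0.0037,0,0.055,0,0,0],
    [0.6,0.0037,0,0.09,0,0,0],
    [0.6,0.0037,0,0.12,0,0,0],
    [0.6,0.0037,0,0.138,0,0,0],
    [0.6,0.0037,0,0.145,0,0,0],
    [0.6,0.0037,0,0.145,0,0,0],
    [0.1,0.0037,0,0.145,0,0,0],
    [0,0.0037,0,0.145,0,0,0],
    [0,0.0037,0,0.145,0,0,0],
    [0,0.0037,0,0.145,0,0,0],
    [0,0.0037,0,0.145,0,0,0],
    [0,0.0037,0,0.145,0,0,0],
  ],
  grip_force=60,
)

```text
clock: 9.0
position: [0.4351, -0.3123, 0.1157]
ee_rot: [-0.666, 0.746, -0.001, 0.0]
ft_force: [-1.2, -0.3, 5.8]
grip_width: 0.178
```

Emit:
servo_tool(
  motion=[
    [0,0,0,-0.01,0,0,0],
    [0,0,0,-0.03,0,0,0],
    [0,0,0,-0.06,0,0,0],
    [0,0,0,-0.1,0,0,0],
    [0,0,0,-0.135,0,0,0],
    [0,0,0,-0.155,0,0,0],
    [0,0,0,-0.16,0,0,0],
    [0,0,0,-0.16,0,0,0],
  ],
)

```text
clock: 10.0
position: [0.4345, -0.3118, 0.2744]
ee_rot: [-0.666, 0.746, 0.0, -0.0]
ft_force: [-0.0, -0.4, -2.2]
grip_width: 0.18
```

Run:
```python
from h import *
np.set_printoptions(precision=4,suppress=True)
o,p,d,P,W=wristpts();cv2.imwrite("pics/w2.png",p)
print(o["position"],o["ft_force"],R.from_quat(o["ee_rot"]).as_matrix()[:,:2].T)
np.savez("w2.npz",d=d,P=P,W=W)
p,d=eyes.camera("scene");cv2.imwrite("pics/s2.png",cv2.resize(p[60:220,150:350],(800,640))[:600]);P=pts("scene",d);np.save("s2.npy",P)
```

```text
[ 0.4345 -0.3118  0.2744] [-0.043  -0.3852 -2.2397] [[-0.1123 -0.9937 -0.0002]
 [-0.9937  0.1123  0.0004]]
```

View pics/w2.png

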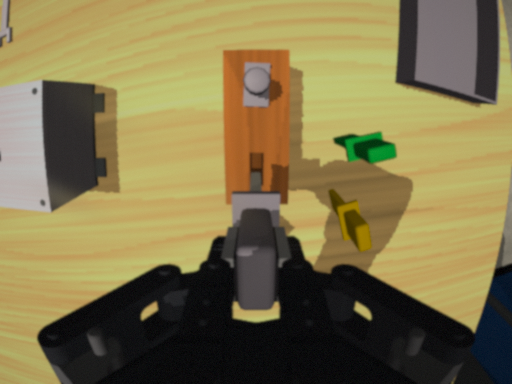

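Wand held and clear of its socket (handle at (256,255), empty socket at (256,160)). Moving to just short of the slot to look from close by.

Emit:
servo_tool(
  motion=[
    [0,-0.02,0.001,0,0,0,0],
    [0,-0.05,0.002,0,0,0,0.5],
    [0,-0.09,0.004,0,0,0,1],
    [0,-0.13,0.006,0,0,0,1.5],
    [0,-0.17,0.008,0,0,0,2],
    [0,-0.21,0.01,0,0,0,2.5],
    [0,-0.25,0.012,0,0,0,3.2],
    [0,-0.29,0.014,0,0,0,3.2],
    [0,-0.32,0.015,0,0,0,3.2],
    [0,-0.338,0.016,0,0,0,3.2],
    [0,-0.343,0.016,0,0,0,3.2],
    [0,-0.343,0.016,0,0,0,3.2],
    [0,-0.343,0.016,0,0,0,3.2],
    [0,-0.343,0.016,0,0,0,3.2],
  ],
)

```text
clock: 11.85
position: [0.4572, 0.03, 0.2747]
ee_rot: [-0.645, 0.764, -0.0, -0.0]
ft_force: [-0.8, -0.1, -0.7]
grip_width: 0.18
```

Run:
```python
from h import *
np.set_printoptions(precision=4,suppress=True)
o,p,d,P,W=wristpts();cv2.imwrite("pics/w3.png",cv2.resize(p[90:320,150:360],None,fx=2.6,fy=2.6,interpolation=2))
q=monitor.get_obs();print(o["position"],o["ft_force"],q["joint_pos"],R.from_quat(o["ee_rot"]).as_matrix()[:,:2].T)
cv2.imwrite("w3raw.png",p);np.savez("w3.npz",d=d,P=P,W=W)
fit(W,d,"cover",.122,.14,(.516,.021),.16)
m=(W[...,2]>-.05)&(W[...,2]<.128)&(np.hypot(W[...,0]-.5165,W[...,1]-.0213)<.05)&(d>0)
v,u=np.nonzero(m);print("hole px",len(u),u.mean() if len(u) else 0,v.mean() if len(u) else 0)
for z0 in np.arange(-.07,.13,.01):
    k=(P[...,2]>z0)&(P[...,2]<z0+.01)&(np.hypot(P[...,0],P[...,1])<.035)&(d>0)
    if k.sum()>3:print(z0.round(3),k.sum(),P[k].min(0),P[k].max(0))
```

```text
[0.4572 0.03   0.2747] [-0.8213 -0.0798 -0.7263] [ 0.6218 -0.0298 -0.7585  1.7756 -0.0208  1.3878 -1.873 ] [[-0.1688 -0.9857  0.0002]
 [-0.9857  0.1688  0.    ]]
cover 27962 z 0.131 mean [0.5178 0.0204 0.131 ] ((515.2782592773438, 20.803810119628906), (181.30850219726562, 161.23583984375), 80.88667297363281)
hole px 330 255.4939393939394 117.97575757575757
-0.07 991 [-0.0343 -0.017  -0.07  ] [ 0.0345  0.0126 -0.06  ]
-0.06 3291 [-0.035  -0.0131 -0.06  ] [ 0.0348  0.0138 -0.05  ]
-0.05 3495 [-0.033  -0.0166 -0.05  ] [ 0.0329  0.0149 -0.04  ]
-0.04 1333 [-0.0217 -0.0171 -0.04  ] [ 0.0206  0.0155 -0.03  ]
-0.03 847 [-0.0221 -0.0168 -0.03  ] [ 0.0206 -0.0049 -0.02  ]
-0.02 689 [-0.022  -0.0166 -0.02  ] [ 0.0205 -0.0049 -0.01  ]
-0.01 354 [-0.0204 -0.0165 -0.01  ] [ 0.0192 -0.0055 -0.    ]
0.0 1118 [-0.0139 -0.0234  0.0001] [ 0.0123 -0.004   0.01  ]
0.01 144 [-0.0137 -0.0235  0.01  ] [ 0.0121 -0.0061  0.0158]
0.04 29 [-0.0045 -0.0153  0.0435] [ 0.0029 -0.0146  0.0499]
0.05 44 [-0.0047 -0.0152  0.0502] [ 0.003  -0.0145  0.0599]
0.06 40 [-0.0049 -0.0154  0.0602] [ 0.0025 -0.0145  0.0697]
0.07 33 [-0.0051 -0.0151  0.0709] [ 0.0026 -0.0145  0.0793]
0.08 31 [-0.0051 -0.015   0.081 ] [ 0.0028 -0.0145  0.0898]
0.09 24 [-0.0046 -0.0151  0.092 ] [ 0.0028 -0.0146  0.0999]
0.1 4 [-0.0038 -0.0147  0.1005] [ 0.0021 -0.0146  0.101 ]
```

View pics/w3.png

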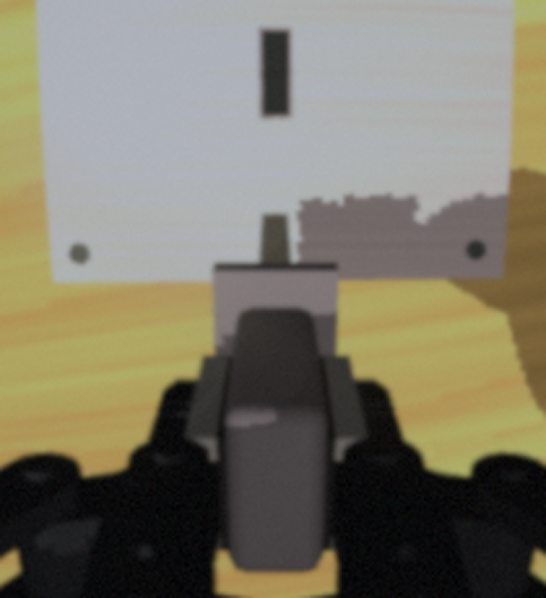

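Run:
```python
from h import *
np.set_printoptions(precision=4,suppress=True)
p=cv2.imread("w3raw.png");z=np.load("w3.npz");P=z["P"];d=z["d"]
i=eyes.camera_info("wrist");K=i["intrinsics"];T=i["tool_from_camera"]
def onplane(u,v,zt):
    a=(u-K[0,2])/K[0,0];b=(v-K[1,2])/K[1,1];r=np.hypot(a,b);s=np.sin(r)/r
    ray=np.stack([a*s,b*s,np.cos(r)],-1)@T[:3,:3].T;return T[:3,3]+ray*((zt-T[2,3])/ray[...,2])[...,None]
m=(np.abs(P[...,2]-.1437)<.004)&(np.abs(P[...,0])<.05)&(P[...,1]<-.025)&(d>0);zc=np.median(P[m][:,2]);print("cover z tool",zc)
g=cv2.resize(p.max(2)[95:142,240:272].astype(np.float32),None,fx=8,fy=8,interpolation=cv2.INTER_CUBIC)
lo,hi=np.percentile(g,5),np.percentile(g,70);b=(g<(lo+hi)/2).astype(np.uint8)
n,l,s,c=cv2.connectedComponentsWithStats(b);k=1+s[1:,4].argmax();v,u=np.nonzero(l==k)
u=(u+.5)/8-.5+240;v=(v+.5)/8-.5+95;print(lo,hi,u.min(),u.max(),v.min(),v.max())
q=onplane(u,v,np.full(u.shape,zc));print("slot tool mean",q.mean(0),cv2.minAreaRect((q[:,:2]*1000).astype(np.float32)))
# blade: front face points, fit centre x vs z, also y
k=(P[...,2]>.04)&(P[...,2]<.1)&(np.abs(P[...,0])<.01)&(np.abs(P[...,1]+.015)<.002)&(d>0);B=P[k];vv,uu=np.nonzero(k)
for r in np.unique(vv):
    s=vv==r;us=uu[s];x=B[s];print(r,us.min(),us.max(),x[:,2].mean().round(3),((x[:,0].min()+x[:,0].max())/2).round(5),x[:,1].mean().round(5))
```

```text
cover z tool 0.1437787222252122
45.864586 181.54343 250.0625 260.8125 101.1875 134.0625
slot tool mean [-0.0009 -0.0588  0.1438] ((-0.9800376892089844, -58.75539779663086), (31.848085403442383, 10.295829772949219), 89.88551330566406)
172 251 258 0.1 -0.00171 -0.01493
173 251 259 0.096 -0.00129 -0.01479
174 251 260 0.093 -0.00086 -0.01479
175 251 260 0.089 -0.00085 -0.01478
176 251 260 0.085 -0.00083 -0.0148
177 250 260 0.082 -0.00124 -0.0148
178 250 260 0.078 -0.00122 -0.01488
179 250 260 0.075 -0.00121 -0.01482
180 250 260 0.072 -0.0012 -0.0149
181 250 260 0.069 -0.00119 -0.01482
182 250 260 0.066 -0.00117 -0.01484
183 250 260 0.063 -0.00118 -0.01486
184 250 260 0.06 -0.00117 -0.01482
185 250 260 0.058 -0.00116 -0.01485
186 250 260 0.055 -0.00116 -0.01481
187 250 261 0.052 -0.00081 -0.01478
188 250 261 0.05 -0.00081 -0.01481
189 250 261 0.047 -0.00079 -0.01484
190 250 261 0.044 -0.00079 -0.01499
```

Blade and slot are aligned in x to about 0.1 mm. The remaining gap is 58.9 mm in tool −y. I'll hover with the tip about 8 mm over the slot and check.

Emit:
servo_tool(
  motion=[
    [0,0,-0.015,0,0,0,0],
    [0,0,-0.035,0,0,0,0],
    [0,0,-0.052,0.005,0,0,0],
    [0,0,-0.0589,0.015,0,0,0],
    [0,0,-0.0589,0.025,0,0,0],
    [0,0,-0.0589,0.03,0,0,0],
    [0,0,-0.0589,0.03,0,0,0],
    [0,0,-0.0589,0.03,0,0,0],
  ],
)

```text
clock: 12.9
position: [0.5153, 0.0209, 0.2452]
ee_rot: [-0.645, 0.764, -0.0, 0.0]
ft_force: [0.3, 0.0, -0.7]
grip_width: 0.177
```

Run:
```python
from h import *
np.set_printoptions(precision=5,suppress=True)
p0=np.array([.4572,.03,.2747]);A=R.from_quat([-0.645,0.764,0,0]).as_matrix()
for _ in range(4):
    o,p,d,P,W=wristpts();print(A.T@(o["position"]-p0),(R.from_quat([-0.645,0.764,0,0]).inv()*R.from_quat(o["ee_rot"])).as_rotvec(degrees=True),o["ft_force"])
cv2.imwrite("pics/w4.png",cv2.resize(p[90:320,150:360],None,fx=2.6,fy=2.6,interpolation=2))
```

```text
[-0.00074 -0.05883  0.02946] [ 0.04507  0.01566 -0.00701] [ 0.30968  0.03536 -0.67532]
[-0.00076 -0.0589   0.02942] [ 0.04971  0.01209 -0.00142] [-0.98129  0.2139  -0.54777]
[-0.0007  -0.05894  0.02946] [ 0.04853  0.01301 -0.00017] [ 0.27463  0.40697 -0.84498]
[-0.00071 -0.05894  0.02953] [ 0.04079  0.01097 -0.0005 ] [-1.73545  0.18942 -1.02206]
```

View pics/w4.png

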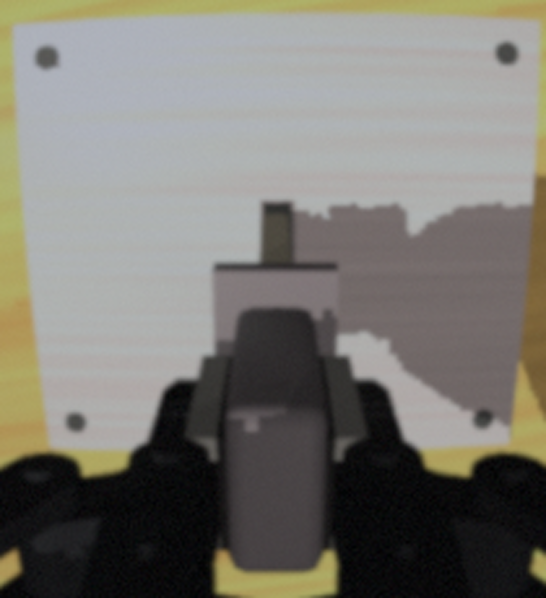

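Run:
```python
from h import *
np.set_printoptions(precision=4,suppress=True)
i=eyes.camera_info("wrist");K=i["intrinsics"];T=i["tool_from_camera"]
def onplane(u,v,zt):
    a=(u-K[0,2])/K[0,0];b=(v-K[1,2])/K[1,1];r=np.hypot(a,b);s=np.sin(r)/r
    ray=np.array([a*s,b*s,np.cos(r)])@T[:3,:3].T;return T[:3,3]+ray*((zt-T[2,3])/ray[2])
ims=[];
for _ in range(4):
    o,p,d,P,W=wristpts();ims.append(p.astype(float))
g=np.mean(ims,0).max(2);print(o["position"])
print(g[164:194:2,246:268].astype(int))
m=(np.abs(P[...,2]-.114)<.005)&(np.abs(P[...,0])<.05)&(P[...,1]<-.025)&(d>0);zc=np.median(P[m][:,2]);print("cover z",zc)
def edges(v):
    r=g[v,240:272];out=[]
    k=np.argmin(r[8:24])+8
    hiL=r[2:6].mean();hiR=r[26:30].mean();lo=np.sort(r[10:22])[:6].mean()
    for hi,rng in((hiL,range(k,3,-1)),(hiR,range(k,28))):
        t=(hi+lo)/2;st=rng.step
        for j in rng:
            if r[j+st]>t:out.append(240+j+st*(t-r[j])/(r[j+st]-r[j]));break
    return out
for v in range(166,192):
    e=edges(v)
    if len(e)==2:
        s=[onplane(x,v,zc) for x in e];print(v,np.round(e,2),"cover-plane x",s[0][0],s[1][0],(s[0][0]+s[1][0])/2,"y",s[0][1])
        # on blade face y=-.0148
        f=[]
        for x in e:
            A=onplane(x,v,0.);B=onplane(x,v,.1);t=(-.0148-A[1])/(B[1]-A[1]);f.append(A+t*(B-A))
        print("     blade-face x",f[0][0],f[1][0],(f[0][0]+f[1][0])/2,"z",f[0][2])
```

```text
[0.5154 0.0208 0.2449]
[[175 175 175 175 175 174 176 175 175 175 175 174 175 175 175 175 175 175
  175 175 175 175]
 [177 177 176 173 166 163 161 160 159 157 159 160 160 160 160 162 166 170
  175 176 176 177]
 [177 178 175 163 139 109  89  80  76  75  78  78  80  80  83  98 128 154
  168 175 176 176]
 [177 176 175 162 132  90  59  49  49  48  47  47  47  47  51  71 107 136
  153 157 159 160]
 [178 179 177 165 135  97  71  65  64  65  66  64  63  61  58  61  80 101
  114 119 120 122]
 [180 179 178 165 135 101  81  77  78  77  76  76  77  73  66  62  78  98
  111 116 117 117]
 [178 177 175 162 130  98  81  76  77  77  77  76  77  73  67  64  78  96
  108 113 114 115]
 [178 177 175 162 129  96  80  77  76  77  76  78  77  76  70  64  78  96
  109 114 115 116]
 [177 178 176 162 127  94  79  78  77  77  77  78  77  75  72  67  79  97
  110 115 116 116]
 [178 178 176 162 126  92  80  77  76  77  77  76  76  76  70  69  79  97
  109 114 116 116]
 [175 174 172 158 123  91  79  77  76  75  75  74  72  71  68  68  78  95
  107 112 112 112]
 [175 175 172 155 121  89  76  74  73  72  71  71  71 
[... 5639 characters left out ...]
046854
189 [249.67 262.83] cover-plane x -0.006144043432781861 0.0056981268754822305 -0.00022295827864981512 y 0.0038596550667372997
     blade-face x -0.004688919391479512 0.004090170935918735 -0.00029937422778038856 z 0.04734542269821202
190 [249.63 262.79] cover-plane x -0.006185168984215514 0.005667734860041242 -0.0002587170620871361 y 0.004794823885505048
     blade-face x -0.004665645717986439 0.0040089475548928805 -0.0003283490815467792 z 0.044902167411666936
191 [249.52 262.77] cover-plane x -0.00628547094371466 0.005657024296741379 -0.00031422332348664045 y 0.005731788147190928
     blade-face x -0.004685620170356661 0.003943891377457036 -0.0003708643964498125 z 0.042516142696083954
```

Run:
```python
from h import *
np.set_printoptions(precision=2,suppress=True,linewidth=150)
Ps=[]
for _ in range(4):
    o,p,d,P,W=wristpts();Ps.append(P)
M=np.median(Ps,0)*1000
for v in(174,178,182,186,189):
    print(v);print(M[v,247:266].T)
k=(M[...,2]>2)&(M[...,2]<9)&(np.abs(M[...,0])<30)&(M[...,1]<-8)&(M[...,1]>-26)
print(cv2.minAreaRect(M[k][:,:2].astype(np.float32)))
for z in(-38,-30,-20,-15):
    k=(np.abs(M[...,2]-z)<4)&(np.abs(M[...,0])<12)&(M[...,1]<-5);q=M[k]
    print("handle",z,len(q),q.min(0),q.max(0))
```

```text
174
[[ -8.46  -7.56  -6.67  -5.78  -4.53  -3.72  -2.9   -2.08  -1.27  -0.45   0.36   1.17   1.99   2.8    6.13   4.89   5.76   6.64   7.56]
 [ -9.83  -9.91  -9.9   -9.94 -14.77 -14.67 -14.81 -14.86 -14.78 -14.72 -14.75 -14.78 -14.78 -14.83  17.73  -9.8   -9.99 -10.05  -9.84]
 [114.6  114.24 114.29 114.08  92.76  93.21  92.58  92.35  92.71  92.95  92.83  92.71  92.71  92.5  236.29 114.73 113.87 113.62 114.56]]
178
[[ -8.45  -7.57  -6.67  -5.07  -4.31  -3.53  -2.76  -2.    -1.23  -0.46   0.31   1.08   1.85   2.62   6.14   4.91   5.76   6.66   7.55]
 [ -6.43  -6.34  -6.46 -14.85 -14.65 -14.77 -14.98 -14.75 -14.87 -14.83 -14.85 -14.77 -14.79 -14.76  22.93  -6.16  -6.59  -6.47  -6.44]
 [113.48 113.86 113.38  78.49  79.3   78.83  77.95  78.89  78.4   78.59  78.48  78.8   78.75  78.86 235.5  114.6  112.82 113.33 113.45]]
182
[[ -8.48  -7.6   -6.7   -4.83  -4.1   -3.37  -2.64  -1.92  -1.19  -0.46   0.27   0.99   1.72   2.45   6.17   4.93   5.8    6.7    7.59]
 [ -2.79  -2.63  -2.68 -14.81 -14.84 -14.93 -14.98 -14.88 -14.61 -14.7  -14.85 -14.87 -14.81 -14.84  28.49  -2.52  -2.77  -2.64  -2.74
[... 613 characters left out ...]
  -1.13  -0.47   0.2    0.87   1.53   2.2    2.88   4.98   5.86   6.74   7.65]
 [  3.74   3.9    3.81 -14.82 -14.82 -14.93 -14.91 -14.82 -14.82 -14.83 -14.79 -14.87 -14.95 -14.76 -14.69   4.19   3.91   3.8    3.82]
 [113.54 114.12 113.79  47.27  47.29  46.89  46.97  47.28  47.27  47.25  47.38  47.08  46.8   47.48  47.74 115.14 114.14 113.74 113.81]]
((-0.8671474456787109, -15.60965347290039), (15.151381492614746, 26.067968368530273), 89.9776611328125)
handle -38 1498 [-11.95 -16.63 -42.  ] [ 11.92  -5.   -34.  ]
handle -30 410 [-11.96 -16.6  -33.97] [ 11.94  -9.42 -26.  ]
handle -20 349 [-11.9  -16.28 -23.92] [ 11.91  -9.49 -16.01]
handle -15 310 [-11.85 -51.32 -18.96] [ 11.99  -9.31 -11.03]
```

The blade sits about 0.7 mm to tool −x of the slot: column 261 sees into the slot beside the blade, and the encoder shift agrees. I'll correct that and enter slowly.

Emit:
servo_tool(
  motion=[
    [0,0.0007,0,0,0,0,0],
    [0,0.0007,0,0.002,0,0,0],
    [0,0.0007,0,0.005,0,0,0],
    [0,0.0007,0,0.008,0,0,0],
    [0,0.0007,0,0.011,0,0,0],
    [0,0.0007,0,0.014,0,0,0],
    [0,0.0007,0,0.014,0,0,0],
  ],
)

```text
clock: 14.38
position: [0.5151, 0.0201, 0.2305]
ee_rot: [-0.645, 0.764, 0.0, -0.0]
ft_force: [0.0, -0.9, -0.5]
grip_width: 0.179
```

Emit:
servo_tool(
  motion=[
    [0,0,0,0.004,0,0,0],
    [0,0,0,0.008,0,0,0],
    [0,0,0,0.012,0,0,0],
    [0,0,0,0.017,0,0,0],
    [0,0,0,0.022,0,0,0],
    [0,0,0,0.027,0,0,0],
    [0,0,0,0.032,0,0,0],
    [0,0,0,0.037,0,0,0],
    [0,0,0,0.042,0,0,0],
    [0,0,0,0.045,0,0,0],
    [0,0,0,0.045,0,0,0],
    [0,0,0,0.045,0,0,0],
    [0,0,0,0.045,0,0,0],
  ],
)

```text
clock: 16.0
position: [0.5153, 0.0201, 0.186]
ee_rot: [-0.645, 0.764, -0.0, 0.0]
ft_force: [-0.6, -0.2, -0.1]
grip_width: 0.18
```

Run:
```python
from h import *
o,p,d,P,W=wristpts();print(o["position"],o["ft_force"],o["torque"],o["joint_velocities"].round(3),o["clock"])
M=P*1000
k=(M[...,2]>2)&(M[...,2]<9)&(np.abs(M[...,0])<30)&(M[...,1]<-8)&(M[...,1]>-26)
print("collar top z tool",np.median(M[k][:,2]))
c=(np.abs(W[...,2]-.13)<.006)&(np.hypot(W[...,0]-.516,W[...,1]-.021)<.08);print("cover tool z",np.median(M[c][:,2]))
p,d=eyes.camera("scene");Q=pts("scene",d);cv2.imwrite("pics/s5.png",cv2.resize(p[90:320,160:380],None,fx=2.6,fy=2.6,interpolation=2))
p,d=eyes.camera("top");Q=pts("top",d)
m=(np.hypot(Q[...,0]-.557,Q[...,1]-.289)<.009);print("button z",np.median(Q[m][:,2]))
```

```text
[0.51533135 0.02011785 0.1859774 ] [-0.61524323 -0.16780743 -0.12212255] [ 0.00973463 -0.00689948 -0.01494398] [ 0.001 -0.001  0.001  0.001 -0.001  0.001 -0.   ] 16.0
collar top z tool 8.414771471339428
cover tool z 54.99347650237206
button z 0.08091848067443952
```

View pics/s5.png

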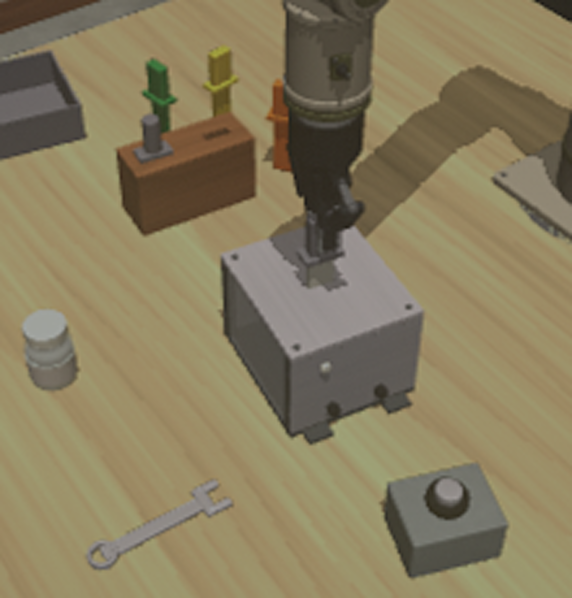

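Blade in the slot: collar underside about 40.5 mm above the cover, so about 49.5 mm is inside. Contact force is negligible, the button is back up, and nothing else has moved.

```bash
python3 -c "
from h import *
print(ticket.hand_in())"
```

```text
the job is handed in; nothing more can be done
None
```

The job is handed in: the self-test button was pressed, and the flat wand is held still and upright in the detector's slot. It took about 16 s of the 56 s allowed.

- **Button:** I pressed it onto its stop (21 N, with only 0.3 mm more travel as the force rose from 9 N). It came back up: the top camera read its top at 0.081 m, the same as before the press.
- **Wand:** I took the grey flat wand from the stand. Before entering, I corrected a 0.7 mm sideways offset to the slot. It then went in with no noticeable contact force.
- **Last checks:** About 49.5 mm of the blade is inside, with the collar about 40 mm clear of the cover. The wrist force is under 1 N and the arm is still. In the final picture the round wand, jar, wrench and coloured look-alikes look undisturbed.
- **Disagreement:** The edges of the blade measured from brightness were unclear because of a shadow. I went by the depth data and the arm's measured position, which agreed with each other.

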